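# Return the calibration weight to its case with the weight tongs

### The job

After the balance check, put the 100 g steel weight back: take the sprung weight tongs from their stand, pick the weight off the balance pan with them, and seat it upright and fully down in the empty well of the weight case, feeling gently for the well because the insert lies loose in the case. Never touch the weight with the gripper itself, do not press hard on the pan or on the insert, leave the dish, pen and bottle where they are, and finish with the tongs standing back upright in their stand.

Things in the scene. Friction and masses are not known exactly. Their poses are not given: they have to be found in the camera images.
- tongs: Steel sprung weight tongs, black head, white V jaws, 91 mm long, 95 g, standing jaws down in the stand. Origin: midway between the jaws at their underside; z up to the head; jaws close along y (symmetrical), are 6 mm high (z 0 to 6), 15 mm wide in x, and at rest leave at least 20 mm between them and span 39 mm outside. Head, hinges and spring: z = 70 to 91; hinges at z = 82.
- tongs_grip (a point): Grip point of the tongs, midway between the arms' ribbed black finger pads, 52 mm above the jaws' underside. Pads: 14 mm wide in x, from 9 mm below to 9 mm above this point, 37 mm over their outer faces at rest, 30 mm with the jaws shut on the weight's neck. About 7 N on each begins to squeeze them, 10 N shuts them. Pinched to 35 mm the tongs are held and the jaws still pass the weight's knob.
- jaw_l (a joint): Squeeze of the tongs: turn of one arm (the other mirrors it). 0 = sprung fully open, about 0.12 rad = jaws shut on the weight's neck, 0.13 = jaws shut on nothing (limit).
- weight: 100 g stainless knob weight. Origin: centre of its underside, z up its axis. Body 22 mm diameter, 24 mm high, foot chamfered 1.5 mm; above it a neck 9 mm diameter from z = 24 to 35; above that a knob 14 mm diameter, z = 35 to 45. Made to be gripped at the neck, under the knob. Starts upright on the balance pan.
- balance: White compact balance, 190 x 150 x 52 mm, fixed. Origin: centre of its underside; its display end points to -x, away from the pan.
- pan: Round steel balance pan, 90 mm diameter, fixed. Origin: centre of its hub's underside on the balance; the pan's top is 10.5 mm above this.
- case: Grey weight case, fixed tray 80 (x) x 122 (y) x 31 mm, lid open flat on its +x side. Origin: centre of the tray's underside. In it lies a loose black insert, 60 x 102 mm, top 29 mm above the origin, with an empty well (pale felt floor) in its middle, a bigger weight fixed at y = +34 mm, a smaller one at y = -34 mm (tops 64 and 54 mm above the origin).
- stand: White tongs stand 46 x 70 x 30 mm on a grey foot 56 x 80 mm, fixed. Origin: centre of its underside. Its pocket, 19 mm in x by 47 mm in y, is open upward, with its floor at z = 6; the tongs stand in it with their jaws on the floor and their y along the stand's y.
- petri: Petri dish, 61 mm diameter, 16 mm high, loose on the bench. Origin: centre of its underside. Bystander. It lies before the corner of a big beige centrifuge, about 0.3 m tall, that juts between balance and case: a straight way from one to the other can strike it, the way over the tongs stand is clear.
- pen: Blue and white marker, 136 mm long, loose on the bench. Origin: its middle, underside. Bystander.
- bottle: Small bottle with red cap, 55 mm diameter, 103 mm high, loose on the bench. Origin: centre of its underside. Bystander.
- well_mid (a point): Mid position of the empty well: case x = y = 0, at the well floor's height, 13 mm over the case's origin. Well: 23.6 mm wide, 16 mm deep. The loose insert, and the well with it, sits anywhere up to 6 mm off this in case x and in y, unmeasured. It slides at about 8 N sideways, does not turn, and on its foam sinks up to 4 mm (from 3 N on, 2 N per mm).
Not all that is in view belongs to the job. What is shaped like the tongs but yellow is not meant.

How it is judged:
By the outcome, as a careful person would: the job done as asked, in the order asked, and still so for the second after the job is handed in, with the robot touching nothing.
It also fails if it takes over 67 s, if anything falls off the work surface, if the arm or the gripper's body presses on something with over 40 N, if the wrist force passes 120 N, or if a joint passes its speed limit or range.

### The arm

A 6-joint arm with a two-finger parallel gripper is mounted at the origin on a cart in front of the work surface, level with it; the furniture and walls round the work are solid. World frame = base frame: x ahead of the robot, y to its left, z up, the work surface at z = 0. Lengths are in m, angles in rad, forces in N, time in s.
With the tool pointing down it reaches from about 0.35 to 0.975 m from the base axis. Payload 4.9 kg.
Tool frame: the origin (TCP) lies on the centre line of the jaws, within the pads' length; the fingertips stand 25 mm ahead of it and the grasp point (between the pads) lies 6 mm ahead of it; z points along the fingers, y is the line along which they close (so a half turn about z gives the same grasp; the last joint's range is limited). The gripper opens to 85 mm and grips with 20 to 120 N. Pads are 22 mm wide; open, the fingers measure 114 mm over their backs; the gripper's body (76 mm by 85 mm) begins 54 mm behind the grasp point. The pads swing forward as they close: fully open they stand 13 mm farther back than shut.
Start: joints at [1.116, 0.053, 1.613, -0, 1.476, -0.119], TCP at [0.206, 0.59, 0.256] pointing down, gripper open.
Joint ranges: [-3.01, 3.01], [-1.01, 2.22], [0.06, 2.58], [-1.02, 4.17], [0.09, 2.62], [-3.14, 3.14]. Speed limits (rad/s): [2.57, 2.57, 3.14, 3.14, 3.14, 3.14].

### API

Orientations are given as a unit quaternion [w, x, y, z].
In Python, from plant import state, grab_frame, get_calibration, job gives the robot as it stands. The module is installed in compiled form; this text tells all that it offers.
- The arm moves only by the tool move_arm, never from a script. Its argument "targets" is a list that holds one entry, the list of rows, each a list of 5 numbers: the opening in per cent of the stroke, from 0 (shut) to 100 (fully open), then the shift along the tool's x, y, z as a fraction of full scale, then the turn about the tool's z as a fraction of full scale. A call has 1 to 5 rows; each row shifts and turns the commanded pose from where the row before left it, along the tool's axes as they then stand; what a row does not reach is not made up. Full scale, the value 1, is 0.6 m for a shift and 6 degrees for a turn. A row lasts 1/12 s, in which the tool goes at most 41.7 mm and 7.16 degrees, less where a joint would pass 70% of its speed; a pose out of reach is approached as far as the arm can. A call with a number of a shift or a turn outside -1 to 1 is refused whole. A call with a gripper value outside its range is refused whole. The fingers move at their own pace and stop on an object; the grip force is fixed at half the most. Time passes only in rows, so rows that do not move let the fingers close. It gives the time, the measured TCP pose, the force, the opening and the grip force at its end, in the units of the state.
- state(): the state, without advancing time (a new reading comes with each control period).
- grab_frame(name): name is "scene" or "top" or "wrist"; returns the picture (400x640x3 uint8, red, green, blue); there is no depth.
- get_calibration(name): a dict with "vertical_fov" (degrees; the focal length in pixels is half the picture's height over the tangent of half this angle, whatever the lens; pixels are square), "cx", "cy" (the principal point, pixels), "R" (3x3) and "t" (3): a world point X has camera coordinates R X + t. Camera axes: x right, y down, z forward; pixel columns grow to the right and rows downward; lengths in m; the calibration is good to about 2 mm. A picture is of the moment at which its call begins: read the wrist's pose just before it. get_calibration takes no time and is no camera call; for the wrist camera it gives the pose at the moment of the call.
- job.job_done(): hands the job in; it is judged then, once.
The state is a dict: "time": time; "joint_pos": joint angles; "joint_vel": joint speeds; "joint_efforts": joint torques, N m; "tool_pos": TCP position; "tool_rot": TCP orientation; "contact_force": force on the tool from outside, world axes, zero at the start; "ft_torque": the same for the moment, N m; "gripper_width": opening from 0.0 (shut) to 1.0 (fully open); "grasp_force": force on a finger pad.
Only numpy, scipy, OpenCV 4.12 (cv2) and the standard library are available. Lean on these libraries where they do the work, as an engineer would, in place of code of your own. Each camera call takes 0.05 s, during which the arm holds its last target. There are 200 camera calls.

## Working session

There is one attempt and no reset: what is moved stays moved. The work goes in short steps, Python scripts to look and compute and a tool call to move; the robot and the scene stay as the last step left them, time stands still between calls to the robot, and variables do not carry over. Pictures are saved under pics/ and viewed, at most 10 in all, crops included, and the job is handed in when it is done.

Besides the shell and the picture viewer there is one more tool, called after "Call:" in YAML: its name, and indented under it one key for each argument. move_arm: Moves the arm, as the interface text tells. Shift numbers are shares of 0.6 m and turn numbers shares of 6 degrees, none past 1 either way. Its arguments: {"type":"object","properties":{"targets":{"type":"array"}},"required":["targets"]}

```bash
mkdir -p pics
cat > h.py <<'E'
import numpy as np, cv2
from plant import state, grab_frame, get_calibration, job
def K(c): 
    f=200/np.tan(np.radians(c["vertical_fov"])/2); return f,c["cx"],c["cy"]
def ray(c,u,v):
    f,cx,cy=K(c); R=np.array(c["R"]);t=np.array(c["t"])
    d=R.T@np.array([(u-cx)/f,(v-cy)/f,1]); return -R.T@t,d/np.linalg.norm(d)
def onz(c,u,v,z):
    o,d=ray(c,u,v); return o+d*(z-o[2])/d[2]
def proj(c,X):
    f,cx,cy=K(c); p=np.array(c["R"])@np.array(X)+np.array(c["t"]); return p[0]/p[2]*f+cx,p[1]/p[2]*f+cy
def save(n,im): cv2.imwrite("pics/"+n+".png",im[:,:,::-1])
E
python3 - <<'E'
from h import *
np.set_printoptions(precision=4,suppress=True)
s=state();print(s)
for n in["scene","top","wrist"]:
    c=get_calibration(n);im=grab_frame(n);np.save(n+"0.npy",im);save(n+"0",im)
    print(n,c)
E
```

```text
{'time': 0.0, 'joint_pos': array([ 1.116 ,  0.0533,  1.6143,  0.    ,  1.476 , -0.119 ]), 'joint_vel': array([ 0.0015, -0.0001,  0.0025,  0.0001,  0.    ,  0.0004]), 'joint_efforts': array([  0.0007, -39.3684, -37.0174,  -0.    ,   0.0071,   0.    ]), 'tool_pos': array([0.2057, 0.5896, 0.2551]), 'tool_rot': array([-0.0003,  0.1671,  0.9859, -0.001 ]), 'contact_force': array([-0.0531,  0.1954, -0.6802]), 'ft_torque': array([ 0.0141, -0.0481, -0.0213]), 'grasp_force': 0.0, 'gripper_width': 1.003931110624275}
scene {'vertical_fov': 57.23946840035256, 'cx': 318.81875725128464, 'cy': 201.39929844410904, 'R': array([[ 0.74  , -0.6724,  0.0174],
       [-0.4416, -0.5052, -0.7414],
       [ 0.5073,  0.541 , -0.6708]]), 't': array([-0.5275,  0.1542,  0.7864])}
top {'vertical_fov': 50.95779099950535, 'cx': 321.5161455202678, 'cy': 193.80199289361994, 'R': array([[-0.023 , -0.9996, -0.0183],
       [-0.9958,  0.0246, -0.0883],
       [ 0.0887,  0.0162, -0.9959]]), 't': array([-0.1987,  0.5105,  0.9746])}
wrist {'vertical_fov': 68.99212781103591, 'cx': 316.11388914800153, 'cy': 200.63767105015162, 'R': array([[ 0.3296,  0.9441, -0.001 ],
       [ 0.893 , -0.3115,  0.3249],
       [ 0.3065, -0.108 , -0.9457]]), 't': array([-0.6249, -0.0422,  0.3805])}
```

View pics/top0.png

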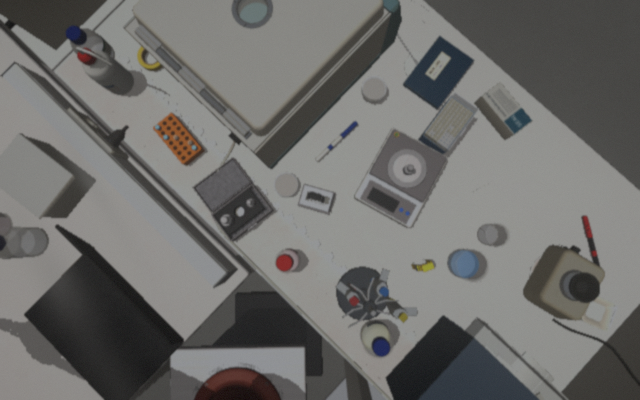

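View pics/scene0.png

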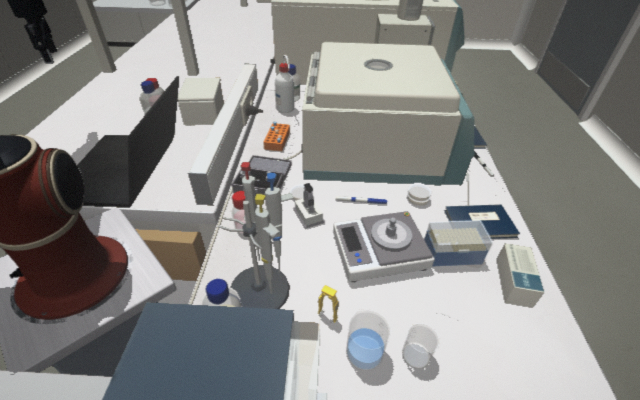

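Top view candidates: tongs in the white stand (316,198), the match; yellow tongs (424,266), decoy; clamp stand with coloured grips (365,295), decoy. Other positions in the top view are case (240,212) with its lid at (228,180), balance pan and weight (408,168), petri dish (287,184) with a similar dish at (374,90), pen (337,141) and bottle (287,260). Next, one close crop to check.

Run:
```python
from h import *
t=np.load("top0.npy");s=np.load("scene0.npy")
a=cv2.resize(t[150:245,190:350],(800,475),interpolation=cv2.INTER_CUBIC)
save("crop_a",np.clip(a.astype(float)*1.5,0,255).astype(np.uint8))
b=cv2.resize(t[120:230,350:450],(390,429),interpolation=cv2.INTER_CUBIC)
d=cv2.resize(s[150:280,280:440],(400,325),interpolation=cv2.INTER_CUBIC)
o=np.zeros((430,800,3),np.uint8);o[:429,:390]=b;o[:325,395:795]=d
save("crop_b",np.clip(o.astype(float)*1.3,0,255).astype(np.uint8))
```

```text
(no output)
```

View pics/crop_a.png

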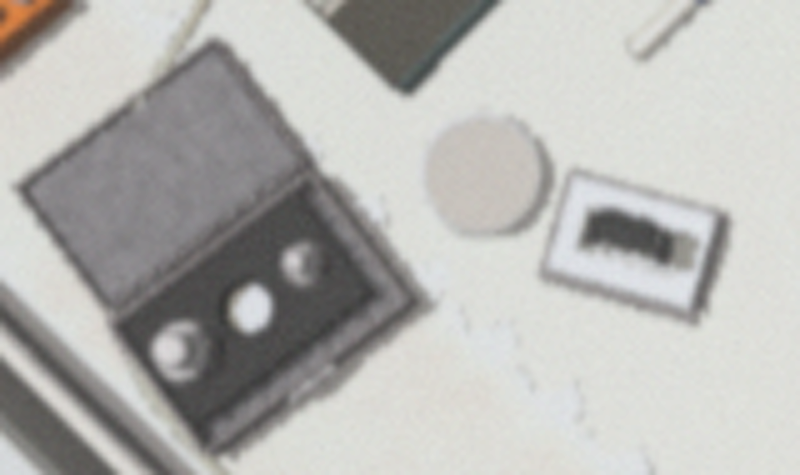

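View pics/crop_b.png

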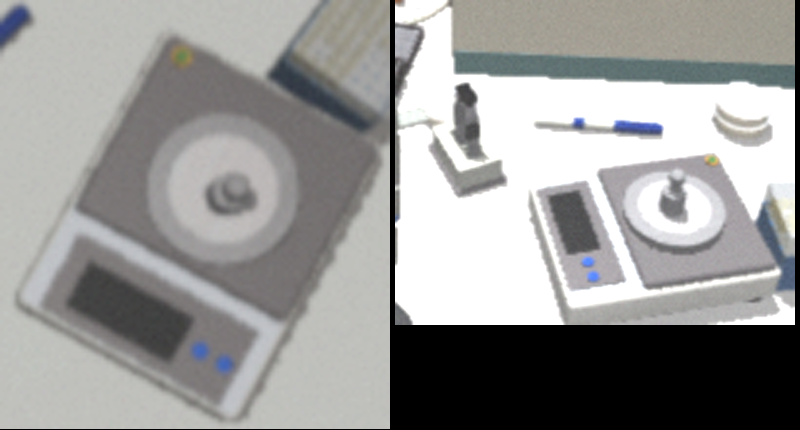

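Crop A shows the black-headed tongs in the white stand, which confirms the choice. Stand top corners in the crop are (573,170), (725,212), (697,320), (545,275). The felt well is at (252,308) between the two weights. Crop B shows the weight on the pan with its knob at (236,185), a little off the pan's centre.

Run:
```python
from h import *
np.set_printoptions(precision=4,suppress=True)
ct=get_calibration("top");cs=get_calibration("scene");cw=get_calibration("wrist")
A=lambda x,y:(190+x/5,150+y/5); B=lambda x,y:(350+x/3.9,120+y/3.9)
for z in(.03,.036):
    P=np.array([onz(ct,*A(*p),z) for p in[(573,170),(725,212),(697,320),(545,275)]])
    print("stand",z,P.mean(0),[np.linalg.norm(P[i]-P[i-1]) for i in range(4)],np.degrees(np.arctan2(*(P[0]-P[1])[[1,0]])),np.degrees(np.arctan2(*(P[3]-P[0])[[1,0]])))
P=np.array([onz(ct,*A(*p),.031) for p in[(318,178),(425,305),(215,455),(110,318)]])
print("case",P.mean(0),[np.linalg.norm(P[i]-P[i-1]) for i in range(4)],[np.degrees(np.arctan2(*(P[i]-P[i-1])[[1,0]])) for i in range(4)])
print("felt",onz(ct,*A(252,308),.013),"small",onz(ct,*A(300,260),.054),"big",onz(ct,*A(172,349),.064))
print("knob",onz(ct,*B(236,185),.1075),onz(cs,392.4,220.8,.1075),"pan",onz(ct,*B(222,188),.0625))
print("petri",onz(ct,*A(485,175),.016),"corner",onz(ct,*A(408,92),0),"corner top",onz(ct,248,132,.3))
s=state();R=np.array(cw["R"]);o=-R.T@np.array(cw["t"]);q=s["tool_rot"]
from scipy.spatial.transform import Rotation as Ro
T=Ro.from_quat(q[[1,2,3,0]]).as_matrix();print("T",T,"cam in tool",T.T@(o-s["tool_pos"]),"cam axis in tool",T.T@R[2])
```

```text
stand 0.03 [ 0.4932 -0.2     0.03  ] [np.float64(0.051212617165548306), np.float64(0.07428280762738461), np.float64(0.05240686133419153), np.float64(0.07435515820205532)] 73.06422041575084 164.00450939928245
stand 0.036 [ 0.4927 -0.2002  0.036 ] [np.float64(0.05089973980616219), np.float64(0.07382898569863776), np.float64(0.05208668788289242), np.float64(0.0739008942561259)] 73.06422041575087 164.00450939928248
case [ 0.4646 -0.0267  0.031 ] [np.float64(0.11734216238404503), np.float64(0.078824878087548), np.float64(0.11999110959257363), np.float64(0.08161474470761655)] [np.float64(-57.12886160429086), np.float64(-140.84530966562684), np.float64(124.32352422867788), np.float64(37.09900465185397)]
felt [ 0.4684 -0.0158  0.013 ] small [ 0.4878 -0.0467  0.054 ] big [0.448  0.0099 0.064 ]
knob [ 0.5505 -0.4064  0.1075] [ 0.546  -0.4105  0.1075] pan [ 0.5555 -0.4071  0.0625]
petri [ 0.5292 -0.1287  0.016 ] corner [ 0.5726 -0.0901  0.    ] corner top [ 0.5913 -0.0905  0.3   ]
T [[-0.9441  0.3295 -0.0007]
 [ 0.3295  0.9441 -0.0014]
 [ 0.0002 -0.0016 -1.    ]] cam in tool [ 0.0836  0.0006 -0.1177] cam axis in tool [-0.3251  0.0008  0.9457]
```

Call:
move_arm:
  targets:
    - [[100,0,0,-0.06,-0.4],[100,-0.042,-0.052,0,0],[100,-0.042,-0.052,0,0],[100,-0.042,-0.052,0,0],[100,-0.042,-0.052,0,0]]

```text
time: 0.57
tool_pos: [0.2663, 0.4399, 0.292]
tool_rot: [-0.0, 0.146, 0.989, -0.0]
contact_force: [0.7, -0.0, 0.7]
gripper_width: 1.001
grasp_force: 0.0
```

Call:
move_arm:
  targets:
    - [[100,-0.042,-0.052,0,0],[100,-0.042,-0.052,0,0],[100,-0.042,-0.052,0,0],[100,-0.042,-0.052,0,0],[100,-0.042,-0.052,0,0]]

```text
time: 0.98
tool_pos: [0.3417, 0.2538, 0.2921]
tool_rot: [0.0, 0.146, 0.989, 0.0]
contact_force: [1.1, 0.3, -0.5]
gripper_width: 1.004
grasp_force: 0.0
```

Call:
move_arm:
  targets:
    - [[100,-0.042,-0.052,0,0],[100,-0.042,-0.052,0,0],[100,-0.042,-0.052,0,0],[100,-0.042,-0.052,0,0],[100,-0.042,-0.052,0,0]]

```text
time: 1.4
tool_pos: [0.4172, 0.0678, 0.2923]
tool_rot: [0.0, 0.146, 0.989, 0.0]
contact_force: [0.6, 0.3, -0.2]
gripper_width: 0.999
grasp_force: 0.0
```

Call:
move_arm:
  targets:
    - [[100,-0.01,-0.06,0,0],[100,-0.01,-0.06,0,0],[100,0,0,0,0],[100,0,0,0,0]]

```text
time: 1.73
tool_pos: [0.4075, -0.004, 0.292]
tool_rot: [-0.0, 0.149, 0.989, 0.0]
contact_force: [0.0, 0.4, -1.0]
gripper_width: 1.001
grasp_force: 0.0
```

Run:
```python
from h import *
import pickle
c=get_calibration("wrist");s=state();im=grab_frame("wrist");pickle.dump((c,s,im),open("w1.pkl","wb"))
print(s["tool_pos"]);save("w1",im)
```

```text
[ 0.40747735 -0.00403695  0.29204243]
```

View pics/w1.png

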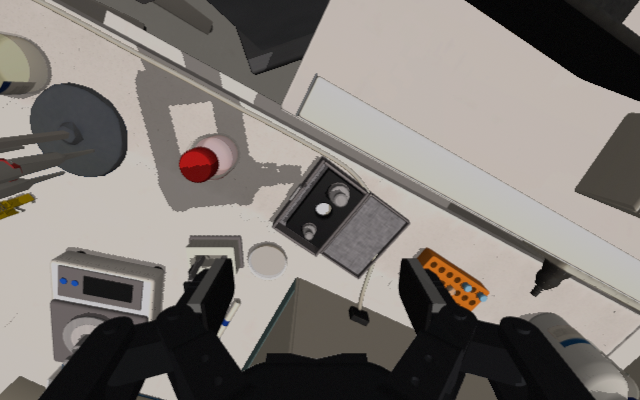

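The wrist view shows the case at (325,215), felt at (323,209), the two weights at (340,192) and (309,230), the petri dish at (267,260) and the stand at (214,255). I'll go lower to measure the well.

Call:
move_arm:
  targets:
    - [[100,-0.035,0,0.05,0],[100,-0.035,0,0.05,0],[100,-0.034,0,0.05,0],[100,0,0,0.05,0],[100,0,0,0.05,0]]

```text
time: 2.2
tool_pos: [0.4681, -0.0188, 0.1408]
tool_rot: [-0.0, 0.145, 0.989, 0.0]
contact_force: [0.6, -0.9, -0.4]
gripper_width: 1.003
grasp_force: 0.0
```

Call:
move_arm:
  targets:
    - [[100,0,0,0,0],[100,0,0,0,0],[100,0,0,0,0]]

```text
time: 2.45
tool_pos: [0.4684, -0.0197, 0.144]
tool_rot: [0.001, 0.145, 0.989, 0.0]
contact_force: [0.2, -0.4, 0.5]
gripper_width: 1.004
grasp_force: 0.0
```

Run:
```python
from h import *
import pickle
c=get_calibration("wrist");s=state();im=grab_frame("wrist");pickle.dump((c,s,im),open("w2.pkl","wb"))
print(s["tool_pos"],proj(c,[.467,-.02,.029]));save("w2",im)
```

```text
[ 0.46837448 -0.01973526  0.14402269] (np.float64(314.3788480574552), np.float64(202.84259465894797))
```

View pics/w2.png

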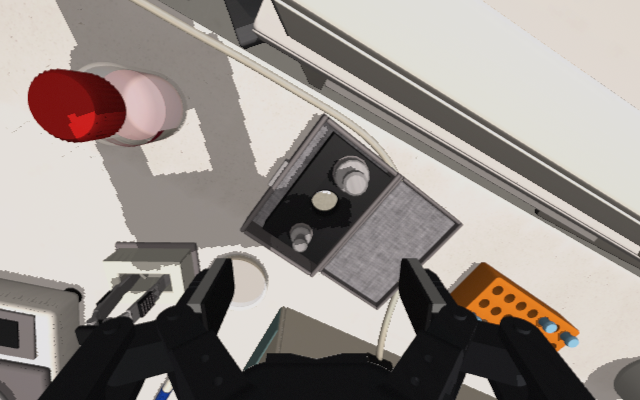

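The near view shows the felt at (324,200), the big weight's knob at about (355,181), the small one's at (301,236), and tray corners at (325,115), (399,178), (315,275), (243,228).

Run:
```python
from h import *
import pickle
np.set_printoptions(precision=4,suppress=True)
c,s,im=pickle.load(open("w2.pkl","rb"))
sub=im[185:215,305:345].astype(int)
g=im.mean(2)
m=((g>120)).astype(np.uint8);m[:, :306]=0;m[:,342:]=0;m[:186]=0;m[216:]=0
n,l,st,ce=cv2.connectedComponentsWithStats(m)
for i in range(1,n):
    if st[i,4]>40: print(st[i],ce[i])
i=1+np.argmax(st[1:,4]);ys,xs=np.where(l==i)
# extents in world along camera direction
for z in(.013,.029):
    Q=np.array([onz(c,u,v,z) for u,v in zip(xs,ys)]);
    tx=np.array([-.957,.289]);ty=np.array([.289,.957])
    a=Q[:,:2]@tx;b=Q[:,:2]@ty
    print(z,"tx",a.min(),a.max(),"ty",b.min(),b.max())
    # center from far edge (tx min, floor) / near edge (tx max, rim)
    ac=(a.min()+.0118) if z==.013 else (a.max()-.0118)
    print(" centre",ac*tx+(b.min()+b.max())/2*ty)
dk=(g<60).astype(np.uint8);dk[:, :235]=0;dk[:,405:]=0;dk[:110]=0;dk[285:]=0
n,l,st,ce=cv2.connectedComponentsWithStats(dk)
i=1+np.argmax(st[1:,4]);print("dark",st[i]);
ct=max(cv2.findContours((l==i).astype(np.uint8),0,1)[0],key=cv2.contourArea)
h=cv2.convexHull(ct);P=np.array([onz(c,*p[0],.029)[:2] for p in h]).astype(np.float32)
print("insert rect",cv2.minAreaRect(P))
cr=cv2.resize(im[105:285,235:405],(750,600*180*750//(170*794) if 0 else 596),interpolation=cv2.INTER_CUBIC)
cr=cv2.resize(im[110:280,240:405],(582,600),interpolation=cv2.INTER_CUBIC)
save("crop_c",np.clip(cr.astype(float)*1.3,0,255).astype(np.uint8))
for p in[(325,115),(399,178),(315,275),(243,228)]: print(onz(c,*p,.031))
```

```text
[312 191  25  19 370] [324.3135 199.873 ]
0.013 tx -0.4643333963740833 -0.4471373671083469 ty 0.11360291564952348 0.13529763344139195
 centre [ 0.469  -0.0117]
0.029 tx -0.4582744837480845 -0.4421852290884082 ty 0.11381513806431086 0.1341135356728029
 centre [ 0.4703 -0.0126]
dark [ 244  131  151  142 7327]
insert rect ((0.4686453342437744, -0.018272385001182556), (0.07252885401248932, 0.11562252044677734), 36.08146286010742)
[0.4008 0.0085 0.031 ]
[0.4656 0.0526 0.031 ]
[ 0.5339 -0.0396  0.031 ]
[ 0.4706 -0.0857  0.031 ]
```

View pics/crop_c.png

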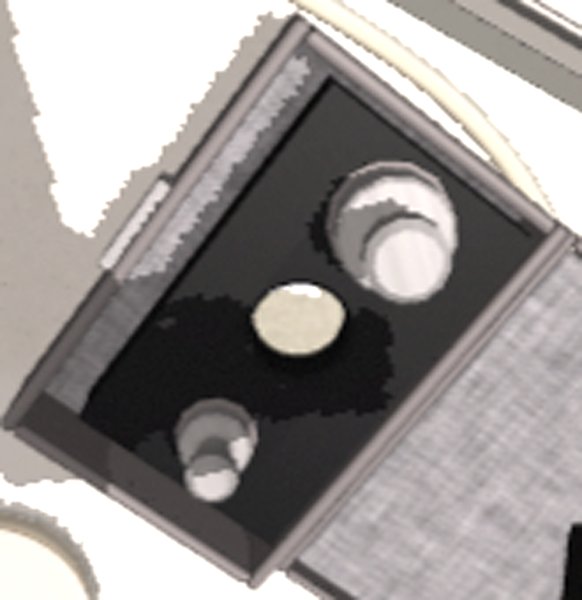

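Crop C scale is 3.527. It shows the felt ellipse centred at (298,320), the big knob at (412,260), the small knob at (213,477), and tray rim corners at (300,18), (553,225), (255,583), (8,425). The insert has shifted toward the lid side.

Run:
```python
from h import *
import pickle
np.set_printoptions(precision=4,suppress=True)
c,s,im=pickle.load(open("w2.pkl","rb"))
C=lambda x,y:(240+x/3.527-.35,110+y/3.527-.35)
b=onz(c,*C(412,260),.064);a=onz(c,*C(213,477),.054)
print(a,b,(a+b)/2,np.linalg.norm((a-b)[:2]),np.degrees(np.arctan2(*(b-a)[[1,0]])))
P=np.array([onz(c,*C(*p),.031) for p in[(300,18),(553,225),(255,583),(8,425)]])
print(P,P.mean(0),[np.linalg.norm(P[i]-P[i-1]) for i in range(4)],[np.degrees(np.arctan2(*(P[i]-P[i-1])[[1,0]])) for i in range(4)])
I=np.array([onz(c,*C(*p),.029) for p in[(332,82),(532,238),(88,412)]])
print(I,np.linalg.norm(I[0]-I[1]),np.linalg.norm(I[0]-I[2]),(I[1]+I[2])/2)
# stand from here
print("proj grip",proj(c,[.4927,-.2,.097]))
```

```text
[ 0.4893 -0.0386  0.054 ] [0.4498 0.0163 0.064 ] [ 0.4695 -0.0111  0.059 ] 0.06762945193198322 125.73161168301343
[[ 0.4005  0.0083  0.031 ]
 [ 0.4613  0.0514  0.031 ]
 [ 0.533  -0.0423  0.031 ]
 [ 0.4723 -0.0873  0.031 ]] [ 0.4668 -0.0175  0.031 ] [np.float64(0.11959117390991852), np.float64(0.07446504026046451), np.float64(0.1180200208111265), np.float64(0.07563297079517123)] [np.float64(126.85464256579223), np.float64(35.32472395192994), np.float64(-52.566001307140255), np.float64(-143.45667529671573)]
[[ 0.4158  0.0114  0.029 ]
 [ 0.4636  0.0465  0.029 ]
 [ 0.4754 -0.0679  0.029 ]] 0.05929684237516636 0.09920329729309489 [ 0.4695 -0.0107  0.029 ]
proj grip (np.float64(82.59971541364138), np.float64(335.9673848413896))
```

Three independent estimates agree on the well at about (0.4696, -0.0113), with the case y axis at 126°. Now over to the stand.

Call:
move_arm:
  targets:
    - [[100,0.025,0,-0.05,0],[100,0.025,-0.03,-0.05,0],[100,0,-0.06,-0.03,0],[100,-0.02,-0.06,0,0],[100,-0.035,-0.055,0,0]]

```text
time: 2.92
tool_pos: [0.4357, -0.1409, 0.2262]
tool_rot: [0.005, 0.146, 0.989, -0.002]
contact_force: [0.8, 0.4, -0.7]
gripper_width: 1.0
grasp_force: 0.0
```

Call:
move_arm:
  targets:
    - [[100,-0.06,-0.035,0,0],[100,-0.06,-0.035,0,0],[100,0,0,0,0],[100,0,0,0,0],[100,0,0,0,0]]

```text
time: 3.33
tool_pos: [0.492, -0.2003, 0.2222]
tool_rot: [0.001, 0.146, 0.989, -0.0]
contact_force: [0.2, 0.1, 0.9]
gripper_width: 0.997
grasp_force: 0.0
```

Run:
```python
from h import *
import pickle
c=get_calibration("wrist");s=state();im=grab_frame("wrist");pickle.dump((c,s,im),open("w3.pkl","wb"))
u,v=map(int,proj(c,[.4927,-.2,.06]));print(s["tool_pos"],u,v)
cr=im[max(v-75,0):v+75,u-100:u+100];print(max(v-75,0),u-100)
save("w3",cv2.resize(cr,None,fx=4,fy=4,interpolation=cv2.INTER_CUBIC))
```

```text
[ 0.49195336 -0.20032307  0.22220555] 315 188
113 215
```

View pics/w3.png

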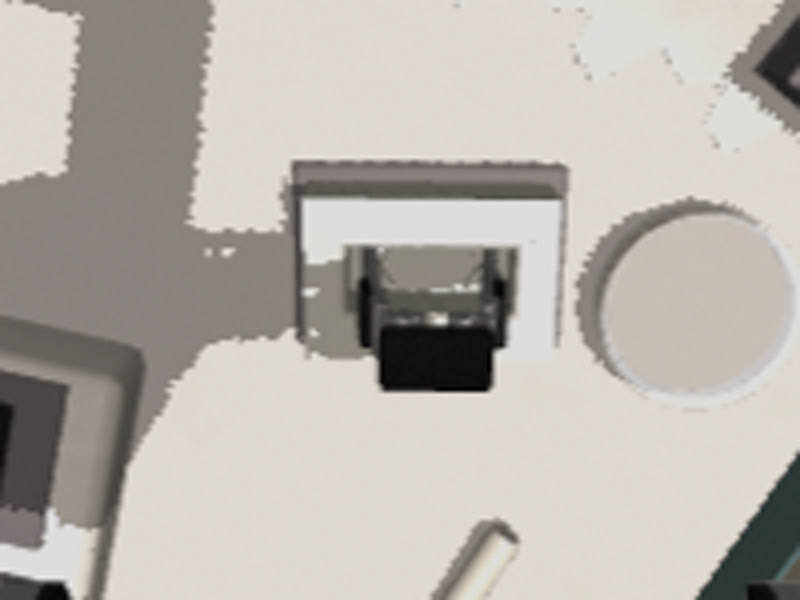

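The stand is parallel to the image. Block edges are x=300 to 560 and near top edge y=200 in the crop, pads' outer faces x=357 and 508, and head x=378 to 492.

Run:
```python
from h import *
import pickle
from scipy.spatial.transform import Rotation as Ro
np.set_printoptions(precision=4,suppress=True)
c,s,im=pickle.load(open("w3.pkl","rb"))
q=s["tool_rot"];T=Ro.from_quat(q[[1,2,3,0]]).as_matrix();print(T)
C=lambda x,y:(215+x/4-.37,113+y/4-.37)
f=lambda n,x,y,z:print(n,T.T@(onz(c,*C(x,y),z)-s["tool_pos"]),onz(c,*C(x,y),z))
f("near L",300,200,.036);f("near R",562,200,.036);f("far",335,358,.036);f("far",335,358,.036);f("pocket near",430,245,.036)
f("near z30",430,200,.030);f("far z30",335,358,.03)
f("padL",357,310,.058);f("padR",508,310,.058);f("head far L",378,390,.097);f("head far R",492,390,.097);f("headnear",435,330,.097);f("pad near bot?",365,278,.049);f("pad near top",365,348,.067)
```

```text
[[-0.9572  0.2896  0.0022]
 [ 0.2896  0.9572 -0.001 ]
 [-0.0024 -0.0003 -1.    ]]
near L [ 0.0215 -0.0272  0.1862] [ 0.4639 -0.2203  0.036 ]
near R [0.0215 0.0421 0.1861] [ 0.484 -0.154  0.036]
far [-0.0227 -0.0188  0.1863] [ 0.5087 -0.2251  0.036 ]
far [-0.0227 -0.0188  0.1863] [ 0.5087 -0.2251  0.036 ]
pocket near [0.0093 0.0073 0.1862] [ 0.4856 -0.1909  0.036 ]
near z30 [0.0203 0.0073 0.1922] [ 0.4751 -0.1876  0.03  ]
far z30 [-0.0248 -0.0192  0.1923] [ 0.5106 -0.2261  0.03  ]
padL [-0.0022 -0.0116  0.1642] [ 0.491  -0.2122  0.058 ]
padR [-0.0022  0.0266  0.1642] [ 0.5021 -0.1756  0.058 ]
head far L [-0.009  -0.0055  0.1252] [ 0.4992 -0.2083  0.097 ]
head far R [-0.009   0.02    0.1252] [ 0.5066 -0.1839  0.097 ]
headnear [0.0051 0.0071 0.1252] [ 0.4894 -0.1921  0.097 ]
pad near bot? [ 0.0037 -0.0098  0.1732] [ 0.4859 -0.2088  0.049 ]
pad near top [-0.0093 -0.0093  0.1552] [ 0.4985 -0.2121  0.067 ]
```

Call:
move_arm:
  targets:
    - [[100,-0.002,0.012,0,0],[100,0,0,0.06,0],[100,0,0,0.06,0],[100,0,0,0.06,0],[100,0,0,0.05,0]]

```text
time: 3.8
tool_pos: [0.4941, -0.192, 0.0814]
tool_rot: [0.001, 0.146, 0.989, -0.0]
contact_force: [-0.5, -0.4, -0.2]
gripper_width: 1.0
grasp_force: 0.0
```

Call:
move_arm:
  targets:
    - [[100,0,0,0.032,0],[100,0,0,0,0],[100,0,0,0,0],[100,0,0,0,0]]

```text
time: 4.13
tool_pos: [0.4959, -0.1938, 0.0655]
tool_rot: [0.002, 0.146, 0.989, -0.001]
contact_force: [0.0, -0.6, 0.2]
gripper_width: 0.999
grasp_force: 0.0
```

Call:
move_arm:
  targets:
    - [[52,0,0,0,0],[48,0,0,0,0],[44,0,0,0,0],[43,0,0,0,0],[42,0,0,0,0]]

```text
time: 4.55
tool_pos: [0.4953, -0.1942, 0.0642]
tool_rot: [0.001, 0.146, 0.989, -0.0]
contact_force: [0.3, 0.8, 4.4]
gripper_width: 0.423
grasp_force: 8.2
```

Call:
move_arm:
  targets:
    - [[41,0,0,0,0],[41,0,0,0,0],[41,0,0,0,0],[41,0,0,0,0]]

```text
time: 4.88
tool_pos: [0.4954, -0.1942, 0.0641]
tool_rot: [0.001, 0.147, 0.989, -0.0]
contact_force: [-0.3, -0.1, 6.2]
gripper_width: 0.411
grasp_force: 8.3
```

Call:
move_arm:
  targets:
    - [[41,0,0,-0.01,0],[41,0,0,-0.03,0],[41,0,0,-0.05,0],[41,0,0,-0.05,0],[41,0,0,-0.05,0]]

```text
time: 5.3
tool_pos: [0.4936, -0.1932, 0.1771]
tool_rot: [-0.001, 0.146, 0.989, 0.001]
contact_force: [1.5, -0.1, -0.7]
gripper_width: 0.41
grasp_force: 6.6
```

Call:
move_arm:
  targets:
    - [[41,0,0,-0.05,0],[41,0,0,0,0],[41,0,0,0,0]]

```text
time: 5.55
tool_pos: [0.4953, -0.1942, 0.209]
tool_rot: [0.002, 0.146, 0.989, -0.001]
contact_force: [-0.0, 0.1, -1.6]
gripper_width: 0.413
grasp_force: 6.6
```

Run:
```python
from h import *
import pickle
c=get_calibration("wrist");s=state();im=grab_frame("wrist");pickle.dump((c,s,im),open("w4.pkl","wb"))
print(s["tool_pos"],s["contact_force"],s["grasp_force"])
t=grab_frame("scene");
u,v=map(int,proj(get_calibration("scene"),s["tool_pos"]-[0,0,.03]))
a=cv2.resize(t[max(v-50,0):v+50,u-40:u+40],(400,500),interpolation=cv2.INTER_CUBIC)
b=cv2.resize(im[150:350,240:400],(400,500),interpolation=cv2.INTER_CUBIC)
save("w4",np.hstack([a,b]))
```

```text
[ 0.49534772 -0.19415819  0.20903057] [-0.02898916  0.12251175 -1.61178681] 6.568615436553955
```

View pics/w4.png

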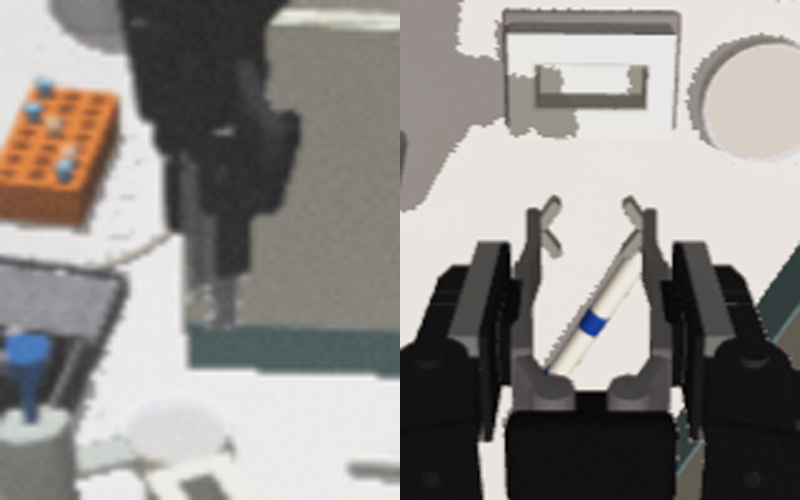

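The tongs hang between the finger pads with the V jaws open (right half, jaws at x 535–560 and 625–640). Now to the pan.

Call:
move_arm:
  targets:
    - [[41,-0.03,-0.05,0,0],[41,-0.032,-0.05,0,0],[41,-0.032,-0.05,0,0],[41,-0.032,-0.05,0,0],[41,-0.032,-0.05,0,0]]

```text
time: 6.07
tool_pos: [0.541, -0.3654, 0.2036]
tool_rot: [-0.002, 0.146, 0.989, 0.001]
contact_force: [0.4, -0.8, -1.1]
gripper_width: 0.408
grasp_force: 6.6
```

Call:
move_arm:
  targets:
    - [[41,-0.032,-0.05,0,0],[41,0,0,0,0],[41,0,0,0,0],[41,0,0,0,0],[41,0,0,0,0]]

```text
time: 6.48
tool_pos: [0.551, -0.3976, 0.2056]
tool_rot: [-0.001, 0.146, 0.989, 0.001]
contact_force: [-0.1, -0.2, -1.8]
gripper_width: 0.408
grasp_force: 6.6
```

Run:
```python
from h import *
import pickle
c=get_calibration("wrist");s=state();im=grab_frame("wrist");pickle.dump((c,s,im),open("w5.pkl","wb"))
print(s["tool_pos"],s["contact_force"],s["grasp_force"])
b=cv2.resize(im[150:300,230:400],(680,600),interpolation=cv2.INTER_CUBIC)
save("w5",b)
```

```text
[ 0.55103153 -0.39756584  0.20556148] [-0.09145022 -0.23538417 -1.7816979 ] 6.570164188742638
```

View pics/w5.png

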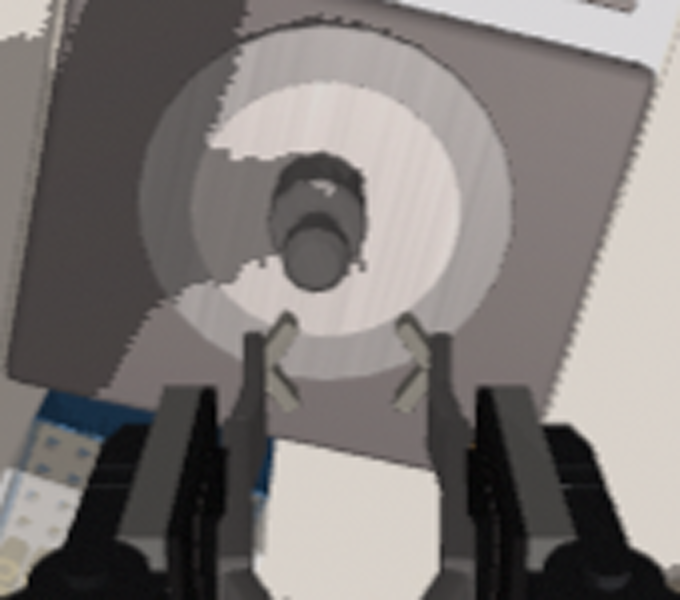

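The knob top is at crop (317,258). The jaws' near tips are at (287,316) and (405,318), and the V apexes at (268,358) and (428,358).

Run:
```python
from h import *
import pickle
from scipy.spatial.transform import Rotation as Ro
np.set_printoptions(precision=4,suppress=True)
c,s,im=pickle.load(open("w5.pkl","rb"))
q=s["tool_rot"];T=Ro.from_quat(q[[1,2,3,0]]).as_matrix();print(T[:,2])
C=lambda x,y:(230+x/4-.37,150+y/4-.37)
f=lambda n,x,y,z:print(n,T.T@(onz(c,*C(x,y),z)-s["tool_pos"]),onz(c,*C(x,y),z))
f("knob",317,258,.1075);f("body top?",318,195,.0865);f("foot near",320,152,.0625);f("panL",138,200,.0625);f("panR",513,210,.0625);f("pan top",325,25,.0625);f("pan bot",325,380,.0625)
z=s["tool_pos"][2]
for dz in(.052,.055,.058):
  f("apexL",268,358,z-dz);f("apexR",428,358,z-dz);f("near",346,317,z-dz);f("far",346,408,z-dz)
```

```text
[-0.0019  0.0021 -1.    ]
knob [-0.002 -0.005  0.098] [ 0.5513 -0.4027  0.1075]
body top? [ 0.0042 -0.0052  0.1191] [ 0.5453 -0.4011  0.0865]
foot near [ 0.0067 -0.0053  0.1431] [ 0.5428 -0.4004  0.0625]
panL [-0.0051 -0.0484  0.143 ] [ 0.5416 -0.4451  0.0625]
panR [-0.0077  0.0404  0.1431] [ 0.5698 -0.3608  0.0625]
pan top [ 0.0364 -0.0039  0.1431] [ 0.5147 -0.3905  0.0625]
pan bot [-0.0526 -0.0044  0.1429] [ 0.5998 -0.4167  0.0625]
apexL [-0.0011 -0.0119  0.052 ] [ 0.5486 -0.4091  0.1536]
apexR [-0.0011  0.014   0.052 ] [ 0.5561 -0.3844  0.1536]
near [0.0061 0.0007 0.052 ] [ 0.5453 -0.395   0.1536]
far [-0.0102  0.0007  0.052 ] [ 0.5609 -0.3997  0.1536]
apexL [-0.0026 -0.0121  0.055 ] [ 0.5499 -0.4098  0.1506]
apexR [-0.0026  0.0142  0.055 ] [ 0.5576 -0.3846  0.1506]
near [0.0047 0.0007 0.055 ] [ 0.5466 -0.3954  0.1506]
far [-0.0119  0.0007  0.055 ] [ 0.5625 -0.4002  0.1506]
apexL [-0.0041 -0.0123  0.058 ] [ 0.5513 -0.4104  0.1476]
apexR [-0.0041  0.0144  0.058 ] [ 0.559  -0.3848  0.1476]
near [0.0034 0.0007 0.058 ] [ 0.5479 -0.3958  0.1476]
far [-0.0135  0.0007  0.058 ] [ 0.5641 -0.4007  0.1476]
```

Heights check out: the pan measures 89 mm. Jaws sit at tool (-2, +0.7) mm and the weight at (-2.5, -5) mm, so I shift y by -5.7 mm and go down 58 mm.

Call:
move_arm:
  targets:
    - [[41,-0.001,-0.0095,0,0],[41,0,0,0,0],[41,0,0,0.03,0],[41,0,0,0.02,0],[41,0,0,0,0]]

```text
time: 6.95
tool_pos: [0.549, -0.4031, 0.1732]
tool_rot: [-0.003, 0.146, 0.989, 0.002]
contact_force: [-0.7, 0.6, -1.9]
gripper_width: 0.414
grasp_force: 6.6
```

Run:
```python
from h import *
s=state();print(s["tool_pos"],s["tool_rot"],s["contact_force"],s["grasp_force"])
```

```text
[ 0.5489618  -0.40308753  0.17321521] [-0.0025987   0.14632506  0.9892316   0.00174984] [-0.69708461  0.61323303 -1.94256858] 6.579587683081627
```

Call:
move_arm:
  targets:
    - [[41,0,0,0.015,0],[41,0,0,0.015,0],[41,0,0,0.014,0],[41,0,0,0,0],[41,0,0,0,0]]

```text
time: 7.37
tool_pos: [0.5501, -0.4044, 0.1497]
tool_rot: [-0.001, 0.146, 0.989, 0.0]
contact_force: [-0.1, 0.7, -0.7]
gripper_width: 0.41
grasp_force: 6.6
```

```bash
cat > knob.py <<'E'
from h import *
import pickle,sys
c=get_calibration("wrist");s=state();im=grab_frame("wrist");pickle.dump((c,s,im),open(sys.argv[1]+".pkl","wb"));save(sys.argv[1],im)
np.set_printoptions(precision=4,suppress=True)
print(s["tool_pos"],s["tool_rot"],s["contact_force"],s["grasp_force"],s["gripper_width"])
g=cv2.resize(im.mean(2).astype(np.uint8)[195:255:2,280:352:2],None,fx=1,fy=1)
for r in g: print(" ".join("%3d"%v for v in r))
E
python3 knob.py w6
```

```text
[ 0.5501 -0.4044  0.1497] [-0.0007  0.1465  0.9892  0.0005] [-0.1344  0.7203 -0.6989] 6.5748146921396255 0.4100367591001308
 99  97  98  97 100 103 114 122 160 202 207 208 210 210 210 207 209 215 214 213 212 208 210 207 212 211 212 212 215 212 210 213 212 202 178 176
 99  97  98  98 104 120 121 122 130 208 208 207 208 210 209 209 210 216 214 213 211 206 210 206 211 211 211 212 213 210 211 214 212 214 199 173
 98  98  97 100 118 122 121 129 210 206 208 208 208 212 207 209 210 214 213 213 210 207 208 207 211 210 211 212 212 209 211 213 213 212 210 203
 97  97  94 113 119 121 121 199 210 205 207 208 206 210 206 209 211 214 212 212 208 206 206 209 210 211 211 212 211 208 212 212 213 210 210 212
 98  97 113 121 120 121 121 209 138 136 206 209 209 208 206 208 213 211 212 211 206 207 204 209 209 210 211 211 209 209 212 210 213 208 211 211
 97 104 122 119 120 122 121 123 122 120 137 160 208 206 207 208 213 211 211 209 206 208 204 209 209 211 210 212 208 208 212 212 211 208 211 209
 96 119 121 119 120 120 121 122 120 120 121 120 210 205 207 138 212 200 150 118 163 206 206 208 137 138 210 210 
[... 2643 characters left out ...]
 100  60  60  95 135 100 113 203 144  87  93  97  99  99  99  97  98  95  85 144 149  85 136 117  60  60 115 204 204 202 206
 49  23  77 114 189  82  59  59 103 133 132  85 144 164  85  97  96  97  98  99  98  96  96  82  92  74 130 134 112  62  59  92 205 202 175  43
 14  15  67  99 155  60  59  56 131 131 134 129 122 181  83  93  96  97  99  99  99  97  96  79 140 126 133 142 167  59  61  59 170 201 167  12
 15  12  65 133 116  60  60  54 135 198 147 133 139 199 115  87  97  97  99  98  99  98  87 123 176 133 136 200 166  57  62  60  99 201 150   9
 13  11 103 162  62  61  59  49 112 198 198 181 198 200 195 115  89  97  97  99  99  85 100 201 205 189 195 205 163  54  63  62  64 177 131   9
```

Call:
move_arm:
  targets:
    - [[41,0,0,0.004,0],[41,0,0,0,0],[40,0,0,0,0],[39,0,0,0,0],[38,0,0,0,0]]

```text
time: 7.83
tool_pos: [0.5506, -0.4048, 0.1486]
tool_rot: [0.0, 0.146, 0.989, -0.0]
contact_force: [-0.1, 0.8, -0.6]
gripper_width: 0.385
grasp_force: 10.9
```

Call:
move_arm:
  targets:
    - [[37,0,0,0,0],[36,0,0,0,0],[35,0,0,0,0],[34,0,0,0,0],[34,0,0,0,0]]

```text
time: 8.25
tool_pos: [0.5505, -0.4046, 0.1484]
tool_rot: [-0.0, 0.146, 0.989, 0.0]
contact_force: [-0.0, 1.0, -0.3]
gripper_width: 0.347
grasp_force: 32.6
```

Call:
move_arm:
  targets:
    - [[33,0,0,0,0],[33,0,0,0,0],[33,0,0,0,0]]

```text
time: 8.5
tool_pos: [0.5505, -0.4046, 0.1484]
tool_rot: [-0.0, 0.146, 0.989, 0.0]
contact_force: [-1.1, 0.5, -0.0]
gripper_width: 0.344
grasp_force: 48.8
```

Call:
move_arm:
  targets:
    - [[33,0,0,-0.01,0],[33,0,0,-0.02,0],[33,0,0,0,0],[33,0,0,0,0]]

```text
time: 8.83
tool_pos: [0.5513, -0.4055, 0.1683]
tool_rot: [0.001, 0.146, 0.989, -0.001]
contact_force: [-0.3, 1.1, -1.9]
gripper_width: 0.341
grasp_force: 48.4
```

```bash
python3 knob.py w7 | head -1
python3 - <<'E'
from h import *
s=state();print(s["contact_force"])
E
```

```text
[ 0.5513 -0.4055  0.1683] [ 0.0014  0.1464  0.9892 -0.001 ] [-0.2638  1.1266 -1.8912] 48.4278430044651 0.34133136239788125
[-0.26638336  0.15141503 -3.00636337]
```

Run:
```python
from h import *
import pickle
np.set_printoptions(precision=3,suppress=True)
c1,_,i1=pickle.load(open("w1.pkl","rb"));c2,_,i2=pickle.load(open("w2.pkl","rb"));ct=get_calibration("top");cs=get_calibration("scene")
def tri(*a):
    A=np.zeros((3,3));b=np.zeros(3)
    for c,u,v in a:
        o,d=ray(c,u,v);M=np.eye(3)-np.outer(d,d);A+=M;b+=M@o
    X=np.linalg.solve(A,b);return X,[tuple(round(float(k)) for k in proj(c,X)) for c,_,_ in a]
print(tri((c1,300,112),(c2,248,40)),tri((c1,318,76),(c2,275,0)))
print(tri((ct,245,270),(c1,300,112)),tri((ct,245,270),(cs,217,205)),tri((ct,216,283),(cs,197,195)))
for z in (0,.05,.1,.15): print(z,onz(ct,245,270,z),onz(c2,248,40,z),onz(c2,330,85,z))
# knob consistency w6 vs w7 (offset of the best match)
p=pickle.load(open("w6.pkl","rb"))[2];q=pickle.load(open("w7.pkl","rb"))[2]
r=cv2.matchTemplate(q[215:275,290:345],p[236:258,306:328],cv2.TM_CCOEFF_NORMED);_,m,_,l=cv2.minMaxLoc(r);print(m,l[0]+290-306,l[1]+215-236)
```

```text
(array([ 0.339, -0.012,  0.061]), [(291, 119), (265, 26)]) (array([0.305, 0.014, 0.001]), [(306, 85), (296, -16)])
(array([ 0.33 , -0.009, -0.057]), [(244, 268), (297, 108)]) (array([ 0.333, -0.028,  0.017]), [(246, 269), (216, 205)]) (array([0.309, 0.036, 0.022]), [(218, 280), (194, 195)])
0 [ 0.329 -0.023  0.   ] [ 0.33  -0.034  0.   ] [0.381 0.02  0.   ]
0.05 [ 0.333 -0.033  0.05 ] [ 0.341 -0.026  0.05 ] [0.382 0.017 0.05 ]
0.1 [ 0.338 -0.043  0.1  ] [ 0.352 -0.019  0.1  ] [0.383 0.014 0.1  ]
0.15 [ 0.342 -0.053  0.15 ] [ 0.363 -0.012  0.15 ] [0.385 0.011 0.15 ]
0.892278254032135 0 2
```

Call:
move_arm:
  targets:
    - [[33,0,0,-0.03,0],[33,0,0,-0.04,0.5],[33,0,0,-0.03,1],[33,0,0,0,1],[33,0,0,0,1]]

```text
time: 9.3
tool_pos: [0.5512, -0.4053, 0.2286]
tool_rot: [0.002, 0.327, 0.945, -0.001]
contact_force: [-0.0, -1.0, -2.7]
gripper_width: 0.341
grasp_force: 48.5
```

Call:
move_arm:
  targets:
    - [[33,0,0,0,1],[33,0,0,0,1],[33,0,0,0,0.7],[33,0,0,0,0],[33,0,0,0,0]]

```text
time: 9.72
tool_pos: [0.5504, -0.4046, 0.2259]
tool_rot: [-0.0, 0.453, 0.891, 0.0]
contact_force: [0.4, -0.2, -1.0]
gripper_width: 0.338
grasp_force: 48.5
```

Call:
move_arm:
  targets:
    - [[33,0.03,0.012,0,0],[33,0.057,0.022,0,0],[33,0.057,0.022,0,0],[33,0.057,0.022,0,0],[33,0.057,0.022,0,0]]

```text
time: 10.13
tool_pos: [0.5075, -0.2428, 0.226]
tool_rot: [-0.0, 0.454, 0.891, 0.0]
contact_force: [1.0, -0.1, -1.5]
gripper_width: 0.34
grasp_force: 47.6
```

Call:
move_arm:
  targets:
    - [[33,0.057,0.022,0,0],[33,0.028,0.01,0,0],[33,0,0,0,0],[33,0,0,0,0]]

```text
time: 10.47
tool_pos: [0.4937, -0.1909, 0.2265]
tool_rot: [0.001, 0.453, 0.892, -0.0]
contact_force: [0.1, -0.3, -1.2]
gripper_width: 0.34
grasp_force: 47.8
```

Call:
move_arm:
  targets:
    - [[33,0.053,-0.0055,0,0],[33,0.053,-0.0055,0,0],[33,0.053,-0.0055,0,0],[33,0.037,0.053,0,0],[33,0.037,0.053,0,0]]

```text
time: 10.88
tool_pos: [0.4547, -0.0473, 0.2265]
tool_rot: [0.001, 0.456, 0.89, -0.0]
contact_force: [2.4, -0.6, -1.4]
gripper_width: 0.346
grasp_force: 47.8
```

Call:
move_arm:
  targets:
    - [[33,0.037,0.053,0,0],[33,0,0,0.04,0],[33,0,0,0.04,0],[33,0,0,0,0],[33,0,0,0,0]]

```text
time: 11.3
tool_pos: [0.4673, -0.0108, 0.1771]
tool_rot: [-0.002, 0.454, 0.891, -0.001]
contact_force: [-0.1, -0.2, -1.3]
gripper_width: 0.341
grasp_force: 48.3
```

```bash
cat > mk.py <<'E'
from h import *
import pickle,sys
from scipy.spatial.transform import Rotation as Ro
np.set_printoptions(precision=4,suppress=True)
c=get_calibration("wrist");s=state();im=grab_frame("wrist");pickle.dump((c,s,im),open(sys.argv[1]+".pkl","wb"))
q=s["tool_rot"];T=Ro.from_quat(q[[1,2,3,0]]).as_matrix()
print(s["tool_pos"],s["contact_force"],s["gripper_width"],"z",T[:,2])
w=np.array([.4696,-.0113,.013]);print("well in tool",T.T@(w-s["tool_pos"]),"px",proj(c,w))
# expected pixel of knob top, jaws
for p in[(-.0015,.0007,.040),(-.0015,.0007,.085)]: print("exp px",p,proj(c,s["tool_pos"]+T@np.array(p)))
g=im.mean(2).astype(int)
for v in range(int(sys.argv[2]),int(sys.argv[3]),2): print(v," ".join("%3d"%x for x in g[v,288:348:2]))
E
python3 mk.py w8 170 280
```

```text
[ 0.4673 -0.0108  0.1771] [-0.0525 -0.2444 -1.2611] 0.3408717182275807 z [-0.0035  0.0004 -1.    ]
well in tool [-0.0022  0.002   0.1641] px (np.float64(317.23292948050704), np.float64(190.70389503235174))
exp px (-0.0015, 0.0007, 0.04) (np.float64(315.9701838678026), np.float64(249.35758002031767))
exp px (-0.0015, 0.0007, 0.085) (np.float64(315.96732265702775), np.float64(220.5359399359454))
170  40  41  41  41  42  41  43  21  84 114 133 178 177 180 184 186 186 184 186 166 159 169  45  43  44  45  43  43  43  43
172  40  40  40  41  40  42  41  32  40 105 129 183 179 177 177 182 185 185 185 150 163 121  41  44  43  43  44  44  43  44
174  40  39  40  40  41  41  41  21  20  67 116 154 184 182 178 176 180 184 177 139 117  43  42  43  41  43  43  44  44  44
176  39  39  41  40  40  40  41  40  31  20  47 128 156 183 183 179 177 173 133 119  43  40  41  42  42  43  44  43  43  43
178  40  39  40  40  40  41  40  41  38  36  28  45 100 134 144 157 131 125  75  40  39  40  39  42  43  42  43  43  42  43
180  39  40  40  39  40  41  40  40  37  39  38  38  40  53  60  72  55  45  39  37
[... 5416 characters left out ...]
 161 160 228 228 229 229 229 229 229 229 228 206  66  58  64  63  54   8   9  11
270  11   9  46  62  62  53  63 112 118 122 123 120 125 132 160 229 229 229 228 229 228 228 120  57  64  63  61  10   8  11
272  10   8  59  62  61  53  86 114 119 120 120 115 115 111 117 129 193 229 229 228 229 228 190  58  64  63  61  17   8  11
274  10  16  64  62  60  52 104 138 153 156 147 141 141 136 127 114 125 142 228 229 228 229 207  58  63  63  63  28   9   9
276  10  24  63  63  59  53 163 207 207 208 208 207 204 197 154 137 118 123 133 194 228 228 207  58  61  63  62  38  10   9
278  12  49  64  62  58  52 182 206 208 207 207 207 207 206 207 207 166 126 115 147 228 229 217  58  61  63  63  53  10  12
```

Run:
```python
from h import *
import pickle
from scipy.spatial.transform import Rotation as Ro
np.set_printoptions(precision=4,suppress=True)
c,s,im=pickle.load(open("w8.pkl","rb"));q=s["tool_rot"];T=Ro.from_quat(q[[1,2,3,0]]).as_matrix()
f=lambda u,v,z:T.T@(onz(c,u,v,z)-s["tool_pos"])
tz=s["tool_pos"][2]
print("foot near",f(318,211,tz-.0844),"-> centre x",f(318,211,tz-.0844)[0]-.011)
for l,r,v in((7.5,22.3,222),(9.6,20.5,214)): print("foot y",f(288+l*2,v,tz-.083)[1],f(288+r*2,v,tz-.083)[1])
g=im.mean(2);m=(g>110).astype(np.uint8);m[:182]=0;m[206:]=0;m[:,:300]=0;m[:,335:]=0
ys,xs=np.where(m);print(xs.min(),xs.max(),ys.min(),ys.max())
print("floor far",f(317.3,ys.max()+.5,.013)[0]+.0118,"rim near",f(317.3,ys.min()-.5,.029)[0]-.0118,"y",f(xs.min()-.5,193,.013)[1],f(xs.max()+.5,193,.013)[1])
print("knob top",f(316.4,243.5,tz-.0409))
```

```text
foot near [0.0064 0.0022 0.0844] -> centre x -0.004576290187515394
foot y -0.009001008414196553 0.013139881549776453
foot y -0.0057949427364363025 0.010356330238534843
306 328 185 202
floor far -0.002989953963358962 rim near -0.0029273922944265274 y -0.009918272006790978 0.013416408961989158
knob top [0.002  0.001  0.0409]
```

Foot is at tool (-4, +2) mm and the well at (-3, +1.8) mm, so I shift x by 1 mm and go down to just above the insert.

Call:
move_arm:
  targets:
    - [[33,0.0017,0,0.03,0],[33,0,0,0.03,0],[33,0,0,0.02,0],[33,0,0,0.01,0],[33,0,0,0,0]]

```text
time: 11.77
tool_pos: [0.4669, -0.0099, 0.1237]
tool_rot: [-0.001, 0.455, 0.891, -0.0]
contact_force: [-0.0, -0.1, -2.1]
gripper_width: 0.343
grasp_force: 48.3
```

Call:
move_arm:
  targets:
    - [[33,0,0,0,0],[33,0,0,0,0],[33,0,0,0,0],[33,0,0,0,0]]

```text
time: 12.1
tool_pos: [0.4679, -0.0096, 0.1254]
tool_rot: [0.001, 0.454, 0.891, 0.0]
contact_force: [0.1, -0.4, -1.9]
gripper_width: 0.344
grasp_force: 48.3
```

```bash
python3 mk.py w9 180 236
```

```text
[ 0.4679 -0.0096  0.1254] [ 0.0904 -0.4433 -1.9247] 0.3437090764044862 z [ 0.0018 -0.0003 -1.    ]
well in tool [-0.0022  0.0002  0.1124] px (np.float64(315.3918047086192), np.float64(208.728854223041))
exp px (-0.0015, 0.0007, 0.04) (np.float64(315.9583424490448), np.float64(249.37697684717304))
exp px (-0.0015, 0.0007, 0.085) (np.float64(315.9577908925871), np.float64(220.55188044945257))
180  40  41  39  34  45 151 160 110 105 152 154 175 186 183 182 182 181 170 164 143 150 182 181 123  42  43  41  43  42  43
182  40  39  40  39  24 129 110 100 142 154 183 184 182 185 186 183 182 182 167 161 161 181 172  82  41  41  41  41  42  42
184  38  39  39  39  32  97 111 123 139 166 185 185 184 183 183 186 184 180 181 155 153 185 164  44  41  42  41  42  41  42
186  39  39  39  40  23  64 106 122 138 177 181 184 185 184 184 182 184 186 182 159 153 181 130  40  42  41  42  42  40  42
188  39  38  40  40  37  24  81 122 125 176 175 178 182 184 184 184 182 183 185 170 146 176  97  40  41  41  41  41  42  42
190  39  38  38  39  23  20  44 117 143 179 177 174 176 180 183 184 183 183 182 165 14
[... 2065 characters left out ...]
 148 180 181 183 181 182 148 181 174 157 101  78  60  36  36  36  37  36  37  35
226  18  20  21  18  20  20  19  32 114 149 178 161 150 183 181 118 109 182 179 174 155 102  50  36  36  37  36  36  36  36
228  20  19  20  20  19  20  18  49 150 115 108 102 105 113 155 105 103 127 122 145 107 100  52  21  20  28  20  28  35  36
230  20  19  19  19  20  20  20  63 107 111 105  88 109  98  83  82  87 107 104 109 107 103  62  20  19  18  17  19  19  36
232  20  21  19  19  20  17  19  66  94 109  90 193 230 179  72 115 222 228  92 100 104  96  73  19  19  18  18  17  18  16
234  20  18  21  19  20  18  42  73  75  79 158 212 148  95  64  68 122 217 215  82  67  65  57  19  18  18  19  18  18  18
```

Call:
move_arm:
  targets:
    - [[33,0.002,-0.003,0,0],[33,0,0,0,0],[33,0,0,0,0],[33,0,0,0,0]]

```text
time: 12.48
tool_pos: [0.465, -0.0095, 0.1243]
tool_rot: [0.0, 0.454, 0.891, -0.0]
contact_force: [-0.2, -0.0, -1.7]
gripper_width: 0.344
grasp_force: 48.3
```

```bash
cat > al.py <<'E'
from h import *
import sys,pickle
from scipy.spatial.transform import Rotation as Ro
np.set_printoptions(precision=4,suppress=True)
c=get_calibration("wrist");s=state();im=grab_frame("wrist")
q=s["tool_rot"];T=Ro.from_quat(q[[1,2,3,0]]).as_matrix();tz=s["tool_pos"][2]
f=lambda u,v,z:T.T@(onz(c,u,v,z)-s["tool_pos"])
print(s["tool_pos"],s["contact_force"],"well pose",T.T@(np.array([.4696,-.0113,.013])-s["tool_pos"]))
g=im.mean(2);m=(g>110).astype(np.uint8);m[:202]=0;m[222:]=0;m[:,:296]=0;m[:,338:]=0
for v in range(202,220,2):
    xs=np.where(m[v])[0]
    if len(xs): print(v,xs.min(),xs.max(),f(xs.min()-.5,v,.013)[1],f(xs.max()+.5,v,.013)[1])
ys=np.where(m.sum(1)>2)[0];print("rim near v",ys.min(),"x",f(317,ys.min()-.5,.029)[0]-.0118)
b=((g>50)&(g<95)).astype(np.uint8)
for v in range(206,226,2): xs=np.where(b[v,300:336])[0]+300; print(v,xs.min() if len(xs) else None,xs.max() if len(xs) else None,len(xs))
E
python3 al.py
```

```text
[ 0.465  -0.0095  0.1243] [-0.2131 -0.0036 -1.6767] well pose [-0.0041  0.0026  0.1113]
202 314 324 -0.0013471300193346602 0.007820641929247493
206 314 324 -0.0013580626533445629 0.007853248621813568
208 310 327 -0.004721005403902396 0.010387895940980704
210 308 329 -0.006417250487003045 0.012093243787102548
212 306 331 -0.008121594901238862 0.01380676292894375
214 305 331 -0.00898872704665851 0.013837574011194986
216 329 331 0.011326056492204677 0.013868533181772738
rim near v 202 x -0.0017190800298123032
206 312 325 3
208 309 328 2
210 307 307 1
212 305 332 14
214 309 326 18
216 305 332 25
218 306 331 26
220 305 331 22
222 304 331 11
224 304 332 7
```

Call:
move_arm:
  targets:
    - [[33,0,0.001,0.005,0],[33,0,0,0.005,0],[33,0,0,0,0],[33,0,0,0.002,0],[33,0,0,0,0]]

```text
time: 12.95
tool_pos: [0.4654, -0.0091, 0.1167]
tool_rot: [-0.0, 0.454, 0.891, -0.0]
contact_force: [-0.2, -0.9, -1.8]
gripper_width: 0.345
grasp_force: 48.3
```

Call:
move_arm:
  targets:
    - [[33,0,0,0.003,0],[33,0,0,0,0],[33,0,0,0,0]]

```text
time: 13.2
tool_pos: [0.4655, -0.0092, 0.1152]
tool_rot: [-0.0, 0.454, 0.891, -0.0]
contact_force: [-0.2, 0.8, -1.8]
gripper_width: 0.341
grasp_force: 48.3
```

Call:
move_arm:
  targets:
    - [[33,0,0,0.003,0],[33,0,0,0,0],[33,0,0,0,0]]

```text
time: 13.45
tool_pos: [0.4655, -0.0092, 0.1134]
tool_rot: [-0.0, 0.454, 0.891, -0.0]
contact_force: [0.8, 0.1, -1.4]
gripper_width: 0.343
grasp_force: 48.3
```

Call:
move_arm:
  targets:
    - [[33,0,0,0.002,0],[33,0,0,0,0],[33,0,0,0,0]]

```text
time: 13.7
tool_pos: [0.4655, -0.0092, 0.1122]
tool_rot: [-0.0, 0.454, 0.891, -0.0]
contact_force: [0.2, -0.2, -2.1]
gripper_width: 0.341
grasp_force: 48.3
```

Call:
move_arm:
  targets:
    - [[33,0,0,0.003,0],[33,0,0,0,0],[33,0,0,0,0]]

```text
time: 13.95
tool_pos: [0.4655, -0.0092, 0.1104]
tool_rot: [-0.0, 0.454, 0.891, -0.0]
contact_force: [-0.3, -0.2, -2.7]
gripper_width: 0.341
grasp_force: 48.3
```

Call:
move_arm:
  targets:
    - [[33,0,0,0.002,0],[33,0,0,0,0],[33,0,0,0,0]]

```text
time: 14.2
tool_pos: [0.4655, -0.0092, 0.1092]
tool_rot: [-0.0, 0.454, 0.891, -0.0]
contact_force: [0.4, 0.6, -1.1]
gripper_width: 0.342
grasp_force: 48.3
```

Call:
move_arm:
  targets:
    - [[33,0,0,0.003,0],[33,0,0,0,0],[33,0,0,0.002,0],[33,0,0,0,0],[33,0,0,0,0]]

```text
time: 14.62
tool_pos: [0.4656, -0.0092, 0.1062]
tool_rot: [-0.0, 0.454, 0.891, -0.0]
contact_force: [0.6, 0.5, -2.6]
gripper_width: 0.34
grasp_force: 48.3
```

Call:
move_arm:
  targets:
    - [[33,0,0,0.003,0],[33,0,0,0,0],[33,0,0,0,0]]

```text
time: 14.87
tool_pos: [0.4655, -0.0092, 0.1044]
tool_rot: [-0.0, 0.454, 0.891, -0.0]
contact_force: [-0.8, -0.8, -2.4]
gripper_width: 0.341
grasp_force: 48.4
```

Call:
move_arm:
  targets:
    - [[33,0,0,0.003,0],[33,0,0,0,0],[33,0,0,0,0]]

```text
time: 15.12
tool_pos: [0.4656, -0.0092, 0.1026]
tool_rot: [-0.0, 0.454, 0.891, -0.0]
contact_force: [1.1, -0.4, -3.2]
gripper_width: 0.342
grasp_force: 48.4
```

Call:
move_arm:
  targets:
    - [[33,0,0,0.002,0],[33,0,0,0,0],[33,0,0,0,0]]

```text
time: 15.37
tool_pos: [0.4656, -0.0092, 0.1014]
tool_rot: [-0.0, 0.454, 0.891, 0.0]
contact_force: [0.3, -0.1, -1.9]
gripper_width: 0.341
grasp_force: 48.3
```

Call:
move_arm:
  targets:
    - [[33,0,0,0.002,0],[33,0,0,0,0],[33,0,0,0,0]]

```text
time: 15.62
tool_pos: [0.4657, -0.0092, 0.1003]
tool_rot: [0.0, 0.454, 0.891, 0.0]
contact_force: [1.0, -0.9, -1.7]
gripper_width: 0.339
grasp_force: 48.4
```

Call:
move_arm:
  targets:
    - [[33,0,0,0.001,0],[33,0,0,0,0],[33,0,0,0,0]]

```text
time: 15.87
tool_pos: [0.4659, -0.0093, 0.1002]
tool_rot: [0.0, 0.454, 0.891, 0.0]
contact_force: [-0.0, 0.4, 1.5]
gripper_width: 0.345
grasp_force: 48.5
```

Call:
move_arm:
  targets:
    - [[33,0,0,0.001,0],[33,0,0,0,0],[33,0,0,0,0]]

```text
time: 16.12
tool_pos: [0.4659, -0.0093, 0.0995]
tool_rot: [0.0, 0.454, 0.891, 0.0]
contact_force: [1.0, 0.2, 1.9]
gripper_width: 0.34
grasp_force: 48.5
```

Call:
move_arm:
  targets:
    - [[33,0,0,0.001,0],[33,0,0,0,0],[33,0,0,0,0]]

```text
time: 16.37
tool_pos: [0.4659, -0.0093, 0.0989]
tool_rot: [0.0, 0.454, 0.891, 0.0]
contact_force: [-0.2, -0.6, 3.7]
gripper_width: 0.342
grasp_force: 48.6
```

The floor is felt at z≈0.1000, the expected height. I ease off and open the jaws.

Call:
move_arm:
  targets:
    - [[33,0,0,-0.0015,0],[34,0,0,0,0],[35,0,0,0,0],[36,0,0,0,0],[37,0,0,0,0]]

```text
time: 16.78
tool_pos: [0.4647, -0.009, 0.0985]
tool_rot: [-0.001, 0.454, 0.891, -0.0]
contact_force: [-0.6, 0.7, 0.0]
gripper_width: 0.372
grasp_force: 12.4
```

Call:
move_arm:
  targets:
    - [[38,0,0,0,0],[39,0,0,0,0],[40,0,0,0,0],[41,0,0,0,0],[41,0,0,0,0]]

```text
time: 17.2
tool_pos: [0.4654, -0.0091, 0.0993]
tool_rot: [-0.0, 0.454, 0.891, -0.0]
contact_force: [0.7, -0.5, -1.5]
gripper_width: 0.41
grasp_force: 6.6
```

```bash
python3 mk.py w10 200 270
```

```text
[ 0.4654 -0.0091  0.0993] [ 0.6667 -0.5033 -1.4758] 0.4101782656685035 z [-0.0003  0.0001 -1.    ]
well in tool [-0.0042  0.0021  0.0863] px (np.float64(317.8620426585824), np.float64(223.17252296088122))
exp px (-0.0015, 0.0007, 0.04) (np.float64(316.0039062657939), np.float64(249.3418401465412))
exp px (-0.0015, 0.0007, 0.085) (np.float64(315.99601369577425), np.float64(220.52285223666462))
200  39  39  39  39  21  51 101 112 134 143 178 186 187 186 185 185 186 188 185 183 183 165 159 173 176 102  40  41  40  40
202  39  38  38  38  39  20  76 110 136 150 180 184 185 187 187 186 184 184 187 187 184 174 154 167 163  56  40  40  39  41
204  38  38  39  39  33  21  30 101 136 150 177 178 182 184 186 187 186 185 184 186 188 179 150 149  86  38  41  39  39  40
206  38  38  38  38  38  35  20  62 135 151 180 178 177 179 183 185 187 186 186 184 184 184 152 105  37  37  39  40  40  40
208  38  38  38  38  38  38  35  30 107 145 184 180 179 177 178 181 184 186 186 186 186 171 146  54  37  37  39  39  39  40
210  38  39  38  39  38  36  35  34  63 131 171 184 184 180 178 177 178 182 185 186 
[... 2935 characters left out ...]
  21  67  96 109 108 111 111 111 106  81  38  17  18  19  45  65  63  64  63  63
260  64  62  59  58  48  18  17  17  18  18  18  19  51  91  98 110 107  95  77  22  19  18  17  19  46  65  63  64  64  63
262  20  63  59  56  46  19  18  18  19  19  18  17  17  19  32  45  36  25  20  18  17  17  18  16  42  64  63  64  64  36
264  17  64  58  57  28  18  18  17  17  19  19  17  27  55  70  76  72  59  30  19  19  19  17  17  29  65  61  64  63  28
266  31  64  59  55  20  18  30  18  18  19  17  59  79  76  75  69  69  75  79  67  18  17  17  16  17  63  62  65  64  39
268  40  64  59  49  18  18  18  17  17  20  62  77  67  67  68  67  66  64  63  73  71  21  18  20  17  47  62  64  65  41
```

The weight is upright in the well, with its knob centred at u≈318 and clear of the jaws. Lift straight off.

Call:
move_arm:
  targets:
    - [[41,0,0,-0.006,0],[41,0,0,-0.01,0],[41,0,0,-0.015,0],[41,0,0,0,0]]

```text
time: 17.58
tool_pos: [0.4671, -0.0094, 0.1206]
tool_rot: [0.002, 0.454, 0.891, 0.001]
contact_force: [-1.0, -0.1, 0.2]
gripper_width: 0.405
grasp_force: 6.6
```

```bash
python3 mk.py w11 190 262
```

```text
[ 0.4671 -0.0094  0.1206] [-1.0009 -0.1024  0.2102] 0.40539932827777375 z [ 0.0041 -0.0008 -1.    ]
well in tool [-0.0026  0.0006  0.1077] px (np.float64(315.866824454169), np.float64(211.1497839875048))
exp px (-0.0015, 0.0007, 0.04) (np.float64(315.95792604470273), np.float64(249.32382343747656))
exp px (-0.0015, 0.0007, 0.085) (np.float64(315.95653477139854), np.float64(220.5074525358362))
190  39  40  39  39  32  22  80 117 134 176 176 181 183 185 185 184 183 184 186 180 148 163 161  42  41  42  41  41  41  41
192  39  40  39  40  33  21  43 113 134 178 176 176 179 182 184 185 184 183 182 186 149 155  85  39  42  41  41  39  40  41
194  39  38  39  38  38  30  20  85 130 182 181 177 176 176 180 183 185 184 184 172 144  82  37  40  41  40  40  39  40  41
196  38  39  38  37  38  36  34  22 105 144 183 182 178 176 175 178 182 183 185 162 134  37  38  38  40  39  40  40  40  40
198  39  39  39  39  38  36  35  34  62 127 168 182 182 180 177 175 175 180 171 137  67  36  36  37  40  40  40  41  40  39
200  38  38  38  38  37  36  35  35  36  65 127 149 182 182 181 178 176 166 108  77 
[... 3059 characters left out ...]
  35  77  75  72  68  68  73  77  48  19  85 150 148  69  42  67  65  63  33  19
252  55  64  64  57  46  19  77 136  55  41  75  66  66  67  66  65  63  62  74  55  46 130 125  17  42  66  68  64  54  18
254  64  68  61  56  47  19  17  21  24  75  66  70  91  99 101  99  92  76  60  74  32  22  18  19  45  64  67  65  63  39
256  63  61  56  56  47  19  19  19  41  70  76 101 104 104 107 108 108 100  84  64  60  18  16  19  45  64  64  62  62  61
258  63  62  58  56  47  19  19  18  55  80 103 108 106 104 101 103 108 109 100  80  68  18  19  18  45  64  62  63  62  63
260  63  62  57  56  48  20  19  15  52  88 109 109 104  86  73  80  94 104 108  89  58  18  19  17  45  64  63  63  61  62
```

Released: the knob stays put in the well while the jaws rise clear. Back to the stand.

Call:
move_arm:
  targets:
    - [[41,0,0,-0.05,0],[41,0,0,-0.05,0],[41,0,0,-0.05,0],[41,-0.037,-0.053,0,0],[41,-0.037,-0.053,0,0]]

```text
time: 18.05
tool_pos: [0.4416, -0.0826, 0.2114]
tool_rot: [0.003, 0.452, 0.892, 0.0]
contact_force: [0.3, -0.7, -0.6]
gripper_width: 0.415
grasp_force: 6.6
```

Call:
move_arm:
  targets:
    - [[41,-0.037,-0.053,0,0],[41,-0.053,0.0055,0,0],[41,-0.053,0.0055,0,0],[41,-0.053,0.0055,0,0],[41,0,0,0,-1]]

```text
time: 18.47
tool_pos: [0.4936, -0.1943, 0.2077]
tool_rot: [0.001, 0.408, 0.913, -0.001]
contact_force: [-0.7, 0.5, -0.7]
gripper_width: 0.412
grasp_force: 6.6
```

Call:
move_arm:
  targets:
    - [[41,0,0,0,-1],[41,0,0,0,-1],[41,0,0,0,-1],[41,0,0,0,-1],[41,0,0,0,-1]]

```text
time: 18.88
tool_pos: [0.4914, -0.1906, 0.2079]
tool_rot: [-0.0, 0.154, 0.988, 0.0]
contact_force: [0.1, 0.8, -1.4]
gripper_width: 0.408
grasp_force: 6.6
```

Call:
move_arm:
  targets:
    - [[41,0,0,0,-0.2],[41,0,0,0,0],[41,0,0,0,0],[41,0,0,0,0]]

```text
time: 19.22
tool_pos: [0.4915, -0.1905, 0.208]
tool_rot: [0.0, 0.147, 0.989, 0.0]
contact_force: [-0.5, -0.1, -0.0]
gripper_width: 0.412
grasp_force: 6.6
```

Call:
move_arm:
  targets:
    - [[41,-0.008,-0.004,0,0],[41,0,0,0,0],[41,0,0,0,0],[41,0,0,0,0],[41,0,0,0,0]]

```text
time: 19.63
tool_pos: [0.4954, -0.1942, 0.208]
tool_rot: [-0.0, 0.147, 0.989, 0.0]
contact_force: [0.6, 1.3, -0.8]
gripper_width: 0.407
grasp_force: 6.6
```

```bash
cat > cmp.py <<'E'
from h import *
import pickle,sys
np.set_printoptions(precision=4,suppress=True)
c=get_calibration("wrist");s=state();im=grab_frame("wrist");pickle.dump((c,s,im),open("w12.pkl","wb"))
print(s["tool_pos"],s["tool_rot"],s["contact_force"],s["gripper_width"])
p0=pickle.load(open("w4.pkl","rb"))[2]
def m(n,x0,x1,y0,y1):
    k=cv2.matchTemplate(im[y0-10:y1+10,x0-10:x1+10],p0[y0:y1,x0:x1],cv2.TM_CCOEFF_NORMED);_,v,_,l=cv2.minMaxLoc(k)
    print(n,round(v,2),l[0]-10,l[1]-10)
m("jawL",288,308,226,256);m("jawR",326,346,226,256);m("head",282,352,300,345)
cw=get_calibration("wrist");g=im.mean(2).astype(int)
m("stand",278,355,152,196)
E
python3 cmp.py
```

```text
[ 0.4954 -0.1942  0.208 ] [-0.      0.1465  0.9892  0.    ] [ 0.5712  1.299  -0.831 ] 0.4066545502736266
jawL 0.99 0 -1
jawR 0.96 0 -1
head 0.98 0 1
stand 0.99 0 1
```

Call:
move_arm:
  targets:
    - [[41,-0.001,0,0.05,0],[41,0,0,0.06,0],[41,0,0,0.05,0],[41,0,0,0,0],[41,0,0,0,0]]

```text
time: 20.1
tool_pos: [0.4947, -0.1936, 0.1104]
tool_rot: [-0.002, 0.146, 0.989, 0.001]
contact_force: [0.3, -0.2, -0.9]
gripper_width: 0.408
grasp_force: 6.6
```

Call:
move_arm:
  targets:
    - [[41,0,0,0,0],[41,0,0,0,0],[41,0,0,0,0]]

```text
time: 20.35
tool_pos: [0.4976, -0.1953, 0.1148]
tool_rot: [0.002, 0.146, 0.989, -0.001]
contact_force: [-0.1, -0.1, -0.6]
gripper_width: 0.412
grasp_force: 6.6
```

Call:
move_arm:
  targets:
    - [[41,0,0,0.01,0],[41,0,0,0.01,0],[41,0,0,0,0],[41,0,0,0,0]]

```text
time: 20.68
tool_pos: [0.4955, -0.1941, 0.0992]
tool_rot: [-0.001, 0.146, 0.989, 0.0]
contact_force: [-0.0, -0.2, -0.3]
gripper_width: 0.409
grasp_force: 6.6
```

Call:
move_arm:
  targets:
    - [[41,0,0,0,0],[41,0,0,0.006,0],[41,0,0,0.006,0],[41,0,0,0.006,0],[41,0,0,0,0]]

```text
time: 21.1
tool_pos: [0.4954, -0.194, 0.0881]
tool_rot: [-0.001, 0.146, 0.989, 0.0]
contact_force: [0.2, -0.6, -0.9]
gripper_width: 0.407
grasp_force: 6.6
```

Call:
move_arm:
  targets:
    - [[41,0,0,0.006,0],[41,0,0,0.006,0],[41,0,0,0.006,0],[41,0,0,0.006,0],[41,0,0,0,0]]

```text
time: 21.52
tool_pos: [0.4954, -0.1941, 0.0736]
tool_rot: [-0.001, 0.146, 0.989, 0.0]
contact_force: [0.0, 0.6, -1.6]
gripper_width: 0.413
grasp_force: 6.6
```

Call:
move_arm:
  targets:
    - [[41,0,0,0.004,0],[41,0,0,0.004,0],[41,0,0,0,0],[41,0,0,0,0]]

```text
time: 21.85
tool_pos: [0.4959, -0.1943, 0.0698]
tool_rot: [-0.0, 0.146, 0.989, 0.0]
contact_force: [-0.7, -0.1, -1.6]
gripper_width: 0.413
grasp_force: 6.6
```

Call:
move_arm:
  targets:
    - [[41,0,0,0.004,0],[41,0,0,0.003,0],[41,0,0,0,0],[41,0,0,0,0]]

```text
time: 22.18
tool_pos: [0.4959, -0.1943, 0.0656]
tool_rot: [-0.0, 0.146, 0.989, 0.0]
contact_force: [-1.0, -0.2, -1.2]
gripper_width: 0.41
grasp_force: 6.6
```

Call:
move_arm:
  targets:
    - [[41,0,0,0.002,0],[41,0,0,0,0],[41,0,0,0,0]]

```text
time: 22.43
tool_pos: [0.496, -0.1944, 0.0646]
tool_rot: [0.0, 0.146, 0.989, -0.0]
contact_force: [0.2, 0.2, -1.5]
gripper_width: 0.41
grasp_force: 6.6
```

Call:
move_arm:
  targets:
    - [[41,0,0,0.001,0],[41,0,0,0,0],[41,0,0,0,0]]

```text
time: 22.68
tool_pos: [0.4962, -0.1945, 0.0643]
tool_rot: [0.0, 0.146, 0.989, -0.0]
contact_force: [-0.3, 0.2, 0.7]
gripper_width: 0.412
grasp_force: 6.6
```

Call:
move_arm:
  targets:
    - [[41,0,0,0.001,0],[41,0,0,0,0],[41,0,0,0,0]]

```text
time: 22.93
tool_pos: [0.4965, -0.1946, 0.0642]
tool_rot: [0.001, 0.146, 0.989, -0.0]
contact_force: [-1.2, 0.9, 4.4]
gripper_width: 0.412
grasp_force: 6.7
```

On the floor (force rose from -1.5 to 4.4 N). Ease up slightly and open gently.

Call:
move_arm:
  targets:
    - [[41,0,0,-0.0015,0],[42,0,0,0,0],[43,0,0,0,0],[44,0,0,0,0],[46,0,0,0,0]]

```text
time: 23.35
tool_pos: [0.4958, -0.1943, 0.064]
tool_rot: [-0.0, 0.146, 0.989, 0.0]
contact_force: [0.4, 0.6, -0.6]
gripper_width: 0.459
grasp_force: 0.0
```

Call:
move_arm:
  targets:
    - [[50,0,0,0,0],[60,0,0,0,0],[80,0,0,0,0],[100,0,0,0,0],[100,0,0,0,0]]

```text
time: 23.77
tool_pos: [0.4959, -0.1944, 0.0642]
tool_rot: [-0.0, 0.146, 0.989, -0.0]
contact_force: [-0.0, -0.6, 0.6]
gripper_width: 0.988
grasp_force: 0.0
```

Call:
move_arm:
  targets:
    - [[100,0,0,0,0],[100,0,0,0,0],[100,0,0,0,0]]

```text
time: 24.02
tool_pos: [0.496, -0.1944, 0.0643]
tool_rot: [0.0, 0.146, 0.989, -0.0]
contact_force: [0.7, -0.6, 0.1]
gripper_width: 1.001
grasp_force: 0.0
```

Call:
move_arm:
  targets:
    - [[100,0,0,-0.03,0],[100,0,0,-0.05,0],[100,0,0,-0.06,0],[100,0,0,-0.06,0],[100,0,0,-0.06,0]]

```text
time: 24.43
tool_pos: [0.4956, -0.1941, 0.2217]
tool_rot: [-0.0, 0.146, 0.989, 0.0]
contact_force: [0.6, -0.2, 0.5]
gripper_width: 0.997
grasp_force: 0.0
```

Call:
move_arm:
  targets:
    - [[100,0.002,-0.0125,0,0],[100,0,0,0,0],[100,0,0,0,0],[100,0,0,0,0],[100,0,0,0,0]]

```text
time: 24.85
tool_pos: [0.4918, -0.2005, 0.218]
tool_rot: [-0.002, 0.146, 0.989, 0.001]
contact_force: [0.1, -0.5, 0.0]
gripper_width: 1.002
grasp_force: 0.0
```

Run:
```python
from h import *
import pickle
s=state();im=grab_frame("wrist");p0=pickle.load(open("w3.pkl","rb"))[2];print(s["tool_pos"],s["contact_force"])
def m(n,x0,x1,y0,y1,a=p0,b=im):
    k=cv2.matchTemplate(b[max(y0-12,0):y1+12,x0-12:x1+12],a[y0:y1,x0:x1],cv2.TM_CCOEFF_NORMED);_,v,_,l=cv2.minMaxLoc(k)
    print(n,round(v,3),l[0]-12,l[1]-min(12,y0))
m("stand near",285,360,150,176);m("head",303,345,185,215);m("petri",362,416,160,216);m("pen",325,348,240,262)
t=grab_frame("top");t0=np.load("top0.npy")
m("bottle",272,302,246,276,t0,t);m("petri",272,302,170,200,t0,t);m("pen",312,362,118,164,t0,t);m("case",215,265,190,236,t0,t)
# light spot of the well, knob (top view)
c=get_calibration("top");print("well px",proj(c,[.4696,-.0113,.058]));d=np.abs(t.astype(int)-t0).mean(2)
print("change at well",d[205:218,232:250].max().round(),"case elsewhere",d[215:235,225:234].mean().round(1),"pan",d[160:180,400:418].max().round())
```

```text
[ 0.49175064 -0.20050054  0.21796184] [ 0.07194755 -0.50044954  0.04547773]
stand near 0.987 0 2
head 0.965 0 4
petri 0.976 1 2
pen 0.979 0 3
bottle 0.369 0 0
petri 0.382 2 -1
pen 0.53 12 -12
case 0.688 0 0
well px (np.float64(234.26129630783578), np.float64(210.1988160158302))
change at well 93.0 case elsewhere 21.8 pan 92.0
```

Run:
```python
from h import *
import pickle
V=[]
for n,u,v,near in(("w10",318.4,252,219.5),("w11",316.2,235,205.5)):
    c,s,_=pickle.load(open(n+".pkl","rb"));V.append((c,u,v))
    for z in(.058,.062,.074): print(n,z,[round(float(a),1) for a in proj(c,[.4696,-.0113,z])],"seen",u,v)
A=np.zeros((3,3));b=np.zeros(3)
for c,u,v in V:
    o,d=ray(c,u,v);M=np.eye(3)-np.outer(d,d);A+=M;b+=M@o
print("knob top",np.linalg.solve(A,b))
```

```text
w10 0.058 [318.3, 252.3] seen 318.4 252
w10 0.062 [318.3, 255.5] seen 318.4 252
w10 0.074 [318.5, 266.3] seen 318.4 252
w11 0.058 [316.0, 235.0] seen 316.2 235
w11 0.062 [316.1, 237.6] seen 316.2 235
w11 0.074 [316.1, 246.1] seen 316.2 235
knob top [ 0.47054495 -0.01242277  0.05501146]
```

The knob top is seen exactly where z = 58 mm predicts, so the weight is fully seated and upright. The tongs stand in their stand and the arm is clear.

```bash
python3 -c "
from plant import job
print(job.job_done())"
```

```text
the job is handed in; nothing more can be done
None
```

The weight is seated upright and fully down in the well, the tongs stand back in their stand, and I handed the job in at about 25 s; the last wrist view showed the dish and pen unmoved, but the arm hid the bottle from the top camera, so I did not re-check it.

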